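# Close up the oil can: screw the vent shut, snap the filler cap on and keep it pressed

## Task

Close up the steel oil can: first turn its winged vent cap clockwise until it stops, then fetch the loose knobbed snap cap, set it upright over the can's filler neck and press it straight down until it clicks over the catch balls. Do not let up after the click: go on pressing the cap down onto its rubber seal with about 8 N, and finish while still holding and pressing it like that, without letting go. Leave the other things where they stand.

Things in the scene. Friction and masses are not known exactly. Their poses are not given: they have to be found in the camera images.
- oil_can: low rectangular brushed-steel oil can, 96 mm (its x) by 204 mm (its y) with a flat deck 55 mm above its underside; heavy, does not move. Origin: centre of its underside, z up. The winged vent cap stands on its deck 58 mm along its +y, the filler neck 58 mm along its -y, both on its centre line.
- neck_foot (a point): point on the filler neck's axis, level with the can's deck (55 mm above its underside); axes as the can's. The neck is an upright aluminium stud, 26 mm in diameter, 22 mm high. A black rubber seal ring (29 to 41 mm across) lies round its foot, its top 4 mm above the deck when free.
- vent_cap (a joint): turn of the captive vent cap, rad: grows as it is turned clockwise seen from above; 1.6 = its stop, shut. It stands somewhere between 0.1 and 0.6 at the start, stays where it is left, and turns easily (0.04 N m). It only turns, it does not rise or come off.
- vent_top (a point): centre of the top of the vent cap's wing. The white plastic wing is an upright bar 36 mm long (this point's x), 10 mm thick (its y), 24 mm high, on a disc 36 mm across; the disc's top lies 23 mm below this point (fingertips must stay above it) and 11 mm above the deck. At joint value 0 the point's x axis lies along the can's x axis.
- snap_cap: loose white plastic snap cap, 48 mm high, about 35 g, standing open end down: a ribbed skirt 44 mm across and 28 mm high with a flat top, on it a round knob 28 mm across and 20 mm high to hold it by. Origin: centre of its underside, z up. Inside: a lip 4 mm high with a 28 mm bore at the very bottom, above it a 34 mm bore up to a ceiling 24 mm above the underside.
- cap_top (a point): centre of the top of the knob, 48 mm above the cap's underside. Set on the neck, the cap rests on the catch balls, underside 16 mm above the deck. About 6 to 14 N push it over them; 3 to 4 mm lower the push falls away, then the balls draw the cap down (the click, underside 8 to 6 mm above the deck). At 4 mm above the deck it meets the seal. Its yaw on the neck is free.
- seal (a joint): how far the rubber seal is pressed down, m: 0 = free; it yields 1 mm for each 4 N (0.002 = 8 N); 0.003 = its limit.
- tea_light: bystander: small metal-cupped tea light, 38 mm across, 15 mm high. Origin: centre of its underside.
- garlic: bystander: a bulb of garlic, 60 mm wide and high. Origin: centre of its underside.
- salt_shaker: bystander: salt shaker, 44 mm across, 90 mm high. Origin: centre of its underside.
- mug: bystander: mug, 80 mm across, 102 mm high, at the back. Origin: centre of its underside.
- jam_jar: bystander: lidded jar, 69 mm across, 112 mm high, at the back. Origin: centre of its underside.
- honey_jar: bystander: lidded jar, 65 mm across, 86 mm high, at the back. Origin: centre of its underside.
- neck_top (a point): centre of the neck's top, 22 mm above the deck. The top 4 mm taper to 18 mm across. Four sprung, smooth steel catch balls (8 mm) stand 3 mm out of the neck's side, centred 13 mm above the deck.
Things that resemble listed ones, but are neither listed nor needed, are in the scene too. What is shaped like the snap_cap but pink or red is not meant.

How it is judged:
By the outcome, as a careful person would: the job done as asked, in the order asked, and still so for the second after the job is handed in, while the arm keeps its last pose, push and grip.
It also fails if it takes over 67 s, if anything falls off the work surface, if the arm or the gripper's body presses on something with over 40 N, if the wrist force passes 120 N, or if a joint passes its speed limit or range.

## Robot

A 6-joint arm with a two-finger parallel gripper is mounted at the origin on a cart in front of the work surface, level with it; the furniture and walls round the work are solid. World frame = base frame: x ahead of the robot, y to its left, z up, the work surface at z = 0. Lengths are in m, angles in rad, forces in N, time in s.
With the tool pointing down it reaches from about 0.25 to 0.775 m from the base axis. Payload 4 kg.
Tool frame: the origin (TCP) lies at the very end of the fingers, on their centre line; the grasp point (between the pads) lies 19 mm behind it (tcp_to_grasp is the distance from the TCP to the grasp point, in m); z points along the fingers, y is the line along which they close (so a half turn about z gives the same grasp; the last joint's range is limited). The gripper opens to 94 mm and grips with 3 to 60 N. Pads are 16 mm wide; open, the fingers measure 119 mm over their backs; the gripper's body (75 mm by 177 mm) begins 78 mm behind the grasp point.
Start: joints at [-1.369, 0.087, 1.371, -0, 1.684, -0.103], TCP at [0.165, -0.525, 0.206] pointing down, gripper open.
Joint ranges: [-3.1, 3.1], [-0.76, 2.03], [0.27, 2.55], [-1.08, 4.22], [0.17, 2.65], [-2.57, 2.57]. Speed limits (rad/s): [2.79, 2.79, 3.14, 3.14, 3.14, 3.14].

## Interface

Orientations are given as [roll, pitch, yaw] about the fixed x, y, z axes, in that order (R = Rz(yaw) Ry(pitch) Rx(roll)).
In Python, from bench import * gives the robot as it stands.
- The arm moves only by the shell command python3 -m creep, which reads ROWS from standard input. ROWS is a JSON list of rows, 1 to 20 of them, each of 5 numbers: the finger opening in m, then dx, dy, dz in a scale on which 1.0 is 1000 mm, then a turn about the tool's z in parts of the range, where 1.0 means 4 rad; each row shifts and turns the commanded pose from where the row before left it, along the tool's axes as they then stand; what a row does not reach is not made up. A row lasts 1/12 s, in which the tool goes at most 0.0417 m and 0.125 rad, less where a joint would pass 70% of its speed; a pose out of reach is approached as far as the arm can. The fingers move at their own pace and stop on an object; the grip force is fixed at half the most. Time passes only in rows, so rows that do not move let the fingers close. It prints the time, the measured TCP pose, the force, the opening and the grip force at its end. No shift or turn number may pass 1 either way. Input that does not fit is refused with a message, and nothing moves.
- get_obs(): the state, without advancing time (a new reading comes with each control period).
- snapshot(name): name is "scene" or "top"; returns a dict with "color" (420x560x3 uint8, blue, green, red), "fx", "fy", "cx", "cy" (pixels), "k1" (the pictures are not rectified: a ray, as slopes to the right and down, at radius r is drawn at 1 + k1 r^2 times it, then the intrinsics apply), "extrinsics" (4x4, takes a point from world to camera coordinates). Camera axes: x right, y down, z forward; pixel columns grow to the right and rows downward; lengths in m; the calibration is good to about 2 mm. A picture is of the moment at which its call begins. There is no depth.
- close_job(): hands the job in; it is judged then, once.
The state is a dict: "time": time; "joint_positions": joint angles; "qvel": joint speeds; "joint_torque": joint torques, N m; "tool_pos": TCP position; "ee_rot": TCP orientation; "wrist_force": force on the tool from outside, world axes, zero at the start; "wrist_torque": the same for the moment, N m; "width": finger opening in m; "finger_force": force on a finger pad.
Only numpy, scipy, OpenCV 4.12 (cv2) and the standard library are available. Lean on these libraries where they do the work, as an engineer would, in place of code of your own. Each camera call takes 0.05 s, during which the arm holds its last target. There are 200 camera calls.

## Working session

There is one attempt and no reset: what is moved stays moved. The work goes in short steps, Python scripts to look and compute and a shell command to move; the robot and the scene stay as the last step left them, time stands still between calls to the robot, and variables do not carry over. Pictures are saved under pics/ and viewed, at most 10 in all, crops included, and the job is handed in when it is done.

```bash
mkdir -p pics; ls; python3 - <<'E'
from bench import *
import cv2
for n in("scene","top"):
    s=snapshot(n); cv2.imwrite(f"pics/{n}0.png",s["color"]); print(n,{k:s[k] for k in s if k!="color"})
o=get_obs();print(o)
E
```

```text
pics
scene {'fx': 454.02215254388324, 'fy': 454.02215254388324, 'cx': 292.18041670545534, 'cy': 208.07163983029358, 'k1': -0.05620444508992252, 'extrinsics': array([[-8.92044722e-01, -4.51946937e-01, -4.24566075e-04,
         4.79274529e-01],
       [-2.75636579e-01,  5.44790510e-01, -7.91977131e-01,
         2.93963716e-01],
       [ 3.58162938e-01, -7.06361994e-01, -6.10550607e-01,
         8.67132251e-01],
       [ 0.00000000e+00,  0.00000000e+00,  0.00000000e+00,
         1.00000000e+00]])}
top {'fx': 473.48829176916456, 'fy': 473.48829176916456, 'cx': 277.51962272008313, 'cy': 212.08293499090482, 'k1': -0.005605048221853463, 'extrinsics': array([[ 0.02417389, -0.99970254,  0.0032323 , -0.14666537],
       [-0.98128568, -0.02434614, -0.19101226,  0.57196535],
       [ 0.19103413,  0.0014457 , -0.98158233,  0.91053005],
       [ 0.        ,  0.        ,  0.        ,  1.        ]])}
{'time': 0.1, 'joint_positions': array([-1.36909516e+00,  8.78877695e-02,  1.37204686e+00, -5.81756605e-06,
        1.68362623e+00, -1.03085174e-01]), 'qvel': array([ 0.0007077 , -0.00209796, -0.00344287,  0.0020672 ,  0.00051011,
       -0.00045337]), 'joint_torque': array([ 1.85123041e-03, -3.41251123e+01, -3.03302264e+01,  7.20580970e-02,
        3.04039847e-02, -9.78363596e-05]), 'tool_pos': array([ 0.16495308, -0.52417381,  0.20444613]), 'ee_rot': array([-3.13963431e+00, -1.96781994e-04,  3.04785501e-01]), 'wrist_force': array([0.09929685, 0.53482424, 0.68815117]), 'wrist_torque': array([-0.01553607,  0.00817934,  0.02335562]), 'finger_force': 0.0, 'width': 0.09425546598858216}
```

View pics/scene0.png

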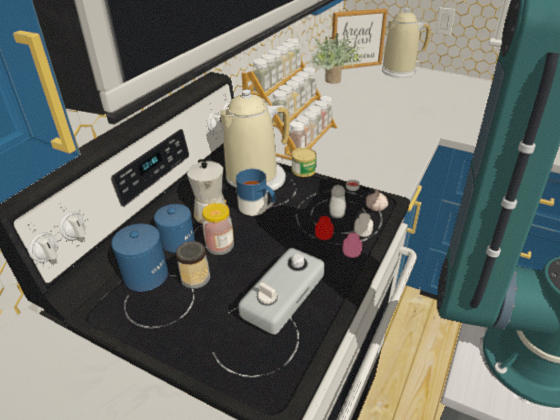

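View pics/top0.png

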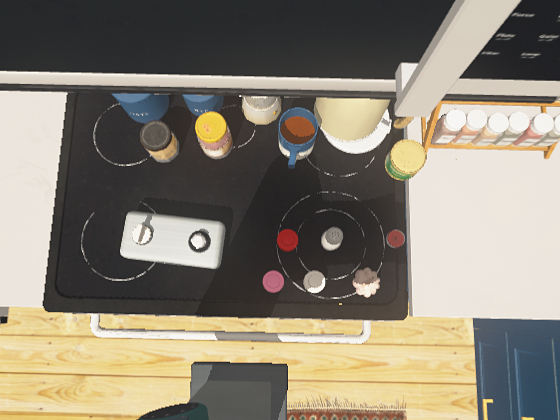

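Top view candidates for the snap cap: red (287,240), pink (273,281), white (314,282), salt shaker (332,238). By its colour I choose the white one at (314,282), which is (364,225) in the scene view. In the top view the vent is at (142,234) and the neck at (200,241). I'll check the choice in a close crop.

```bash
python3 - <<'E'
import cv2,numpy as np
a=cv2.imread("pics/top0.png");b=cv2.imread("pics/scene0.png")
r=lambda i,x,y,w,h:cv2.resize(i[y:y+h,x:x+w],(400,300),interpolation=cv2.INTER_CUBIC)
cv2.imwrite("pics/c1.png",np.vstack([np.hstack([r(a,270,220,100,75),r(b,310,175,100,75)]),np.hstack([r(a,115,200,120,90),r(b,230,240,120,90)])]))
E
```

```text
(no output)
```

View pics/c1.png

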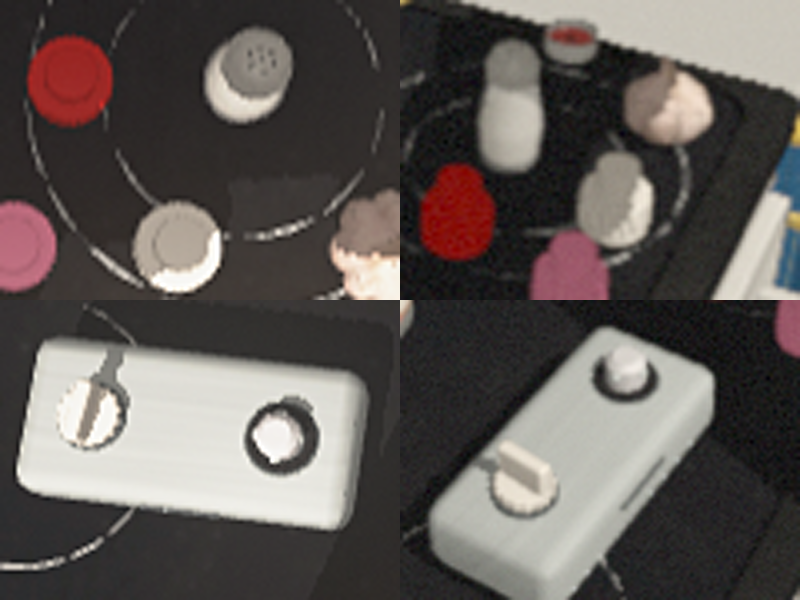

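The crop confirms it: the white cap's knob top is at about (315.5,279.5) in the top view and (366.5,217.5) in the scene view. The wing top is at (143.2,233.9) / (267.8,287.4), and the seal centre at (199.6,241.1) / (297.8,263.4).

```bash
cat > h.py <<'E'
from bench import *
import numpy as np, cv2
from scipy.spatial.transform import Rotation as Ro
def cal(s):
    K=np.array([[s["fx"],0,s["cx"]],[0,s["fy"],s["cy"]],[0,0,1]]);return K,np.array([s["k1"],0,0,0.]),s["extrinsics"]
def plane(s,uv,z):
    K,d,E=cal(s);p=cv2.undistortPoints(np.array([[uv]],float),K,d)[0,0]
    C=-E[:3,:3].T@E[:3,3];r=E[:3,:3].T@np.array([*p,1]);return C+r*(z-C[2])/r[2]
def proj(s,P):
    K,d,E=cal(s);return cv2.projectPoints(np.atleast_2d(P).astype(float),cv2.Rodrigues(E[:3,:3])[0],E[:3,3],K,d)[0][:,0]
def tool(P,o=None):
    "world point -> offset in tool axes"
    o=o or get_obs();return Ro.from_euler("xyz",o["ee_rot"]).inv().apply(np.array(P)-o["tool_pos"])
E
python3 - <<'E'
from h import *
np.set_printoptions(precision=4,suppress=True)
t=snapshot("top");s=snapshot("scene")
for n,a,b,z in(("knob",(315.5,279.5),(366.5,217.5),.048),("wing",(143.2,233.9),(267.8,287.4),.089),("seal",(199.6,241.1),(297.8,263.4),.059)):
    print(n,plane(t,a,z),plane(s,b,z))
# can: segmentation of deck by minAreaRect in top
# rectify the top view to deck plane, 0.5mm/px, and view
def rect(cam,z,x0,y0,w,h,res=.0005):
    ys,xs=np.mgrid[0:int(h/res),0:int(w/res)]
    P=np.stack([x0-ys*res,y0-xs*res,np.full(xs.shape,z)],-1).reshape(-1,3)
    m=proj(cam,P).reshape(*xs.shape,2).astype(np.float32);return cv2.remap(cam["color"],m,None,cv2.INTER_CUBIC)
w=plane(t,(171,241),.055);k=plane(t,(315,280),.028)
im=[]
for cam in(t,s):
    im.append(np.hstack([rect(cam,.055,w[0]+.07,w[1]+.125,.25,.14),rect(cam,.048,k[0]+.07,k[1]+.07,.14,.14)]))
print("origins",w[:2]+[.07,.125],k[:2]+.07)
im=np.vstack(im);cv2.imwrite("pics/rect.png",im);print(im.shape)
E
```

```text
knob [ 0.4413 -0.2119  0.048 ] [ 0.4329 -0.2073  0.048 ]
wing [0.519 0.128 0.089] [0.5197 0.1416 0.089 ]
seal [0.5115 0.0223 0.059 ] [0.5098 0.0268 0.059 ]
origins [0.5808 0.2056] [ 0.5113 -0.1425]
(560, 780, 3)
```

View pics/rect.png

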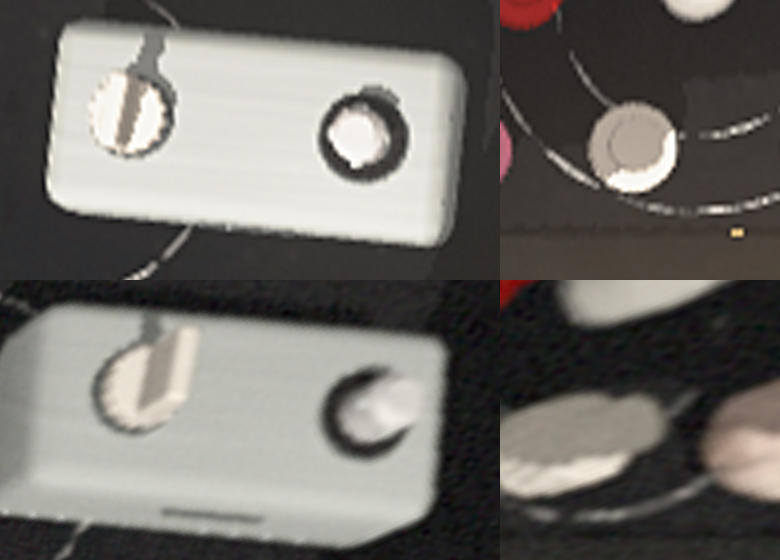

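The deck-plane rectification puts the seal centre at col 364, row 136 in both views, so the two cameras agree. I'll refine by fitting silhouettes of the can and the cap in both views.

```bash
cat > fit.py <<'E'
from h import *
from scipy.optimize import minimize
def circ(r,z,n=40):
    a=np.linspace(0,2*np.pi,n,endpoint=False);return np.c_[r*np.cos(a),r*np.sin(a),np.full(n,z)]
def rbox(z,r=.012):
    c=circ(r,z);return c+np.c_[np.sign(c[:,0])*(.048-r),np.sign(c[:,1])*(.102-r),0*c[:,0]]
CAN=[np.vstack([rbox(0),rbox(.052),rbox(.055)*[.97,.985,1]])]
CAP=[np.vstack([circ(.022,0),circ(.022,.028)]),np.vstack([circ(.014,.028),circ(.014,.048)])]
def pose(M,p): return M@Ro.from_euler("z",p[2]).as_matrix().T+[p[0],p[1],p[3] if len(p)>3 else 0]
def render(cam,parts,p,roi,k=8):
    x,y,w,h=roi;m=np.zeros((h*k,w*k),np.uint8)
    for M in parts:
        q=((proj(cam,pose(M,p))-[x,y]+.5)*k-.5).astype(np.float32);cv2.fillConvexPoly(m,np.round(cv2.convexHull(q)).astype(int),255)
    return cv2.resize(m,(w,h),interpolation=cv2.INTER_AREA)/255.
def mask(cam,roi,seed,th,fill=True):
    x,y,w,h=roi;g=cv2.cvtColor(cam["color"][y:y+h,x:x+w],6)
    n,l=cv2.connectedComponents((g>th).astype(np.uint8));m=(l==l[seed[1]-y,seed[0]-x]).astype(np.uint8)
    if fill:
        c=cv2.findContours(m,0,2)[0];cv2.drawContours(m,c,-1,1,-1)
    return m.astype(float)
def fit(cams,parts,p0,masks,rois,free=(0,1)):
    def f(v):
        p=list(p0)
        for i,j in enumerate(free):p[j]=v[i]/100
        return sum(np.abs(render(c,parts,p,r)-m).sum() for c,m,r in zip(cams,masks,rois))
    r=minimize(f,[p0[j]*100 for j in free],method="Nelder-Mead",options=dict(initial_simplex=np.array([p0[j]*100 for j in free])+np.vstack([np.zeros(len(free)),np.eye(len(free))*[1 if j!=2 else 5 for j in free]]),xatol=.005,fatol=.05))
    return r.x/100,r.fun,sum(m.sum() for m in masks)
E
python3 - <<'E'
from fit import *
np.set_printoptions(precision=4,suppress=True)
t=snapshot("top");s=snapshot("scene")
R=[(110,195,130,90),(225,235,115,105)];M=[mask(t,R[0],(171,250),80),mask(s,R[1],(280,280),80)]
for c in([0],[1],[0,1]):
    print("can",fit([[t,s][i] for i in c],CAN,[.51,.08,-.08],[M[i] for i in c],[R[i] for i in c],(0,1,2)))
Rk=[(295,260,45,45),(350,205,30,35)];Mk=[mask(t,Rk[0],(314,282),72),mask(s,Rk[1],(364,228),72)]
for c in([0],[1],[0,1]):
    print("cap",fit([[t,s][i] for i in c],CAP,[.436,-.21,0],[Mk[i] for i in c],[Rk[i] for i in c]))
def sh(m):return cv2.resize((m*255).astype(np.uint8),(400,300),interpolation=0)
cv2.imwrite("pics/masks.png",np.vstack([np.hstack(list(map(sh,M))),np.hstack(list(map(sh,Mk)))]))
E
```

```text
can (array([ 0.5161,  0.0803, -0.0927]), np.float64(185.12156862745098), np.float64(4895.0))
can (array([ 0.5213,  0.0747, -0.0974]), np.float64(410.65882352941173), np.float64(4120.0))
can (array([ 0.5164,  0.0814, -0.0895]), np.float64(652.9686274509804), np.float64(9015.0))
cap (array([ 0.4388, -0.2113]), np.float64(154.31764705882352), np.float64(541.0))
cap (array([ 0.4394, -0.2091]), np.float64(119.78823529411764), np.float64(461.0))
cap (array([ 0.4389, -0.211 ]), np.float64(276.6745098039216), np.float64(1002.0))
```

View pics/masks.png

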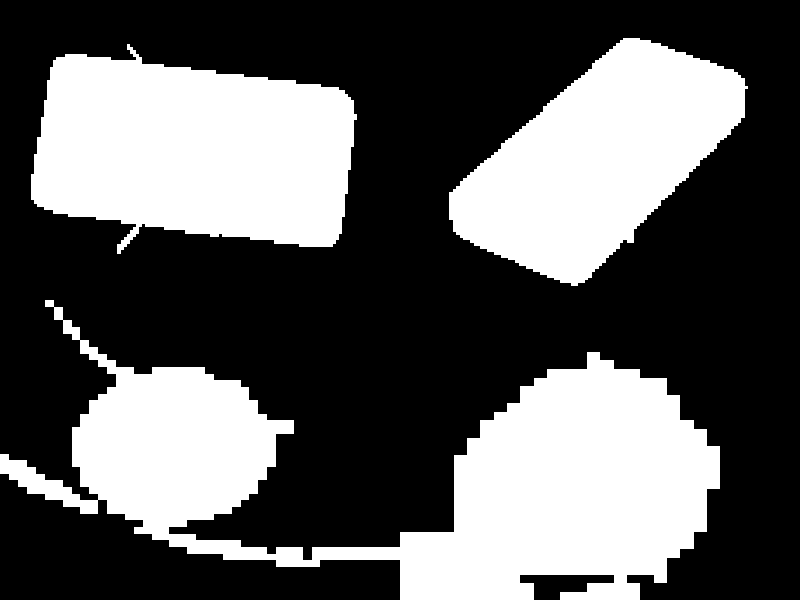

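The can mask is clean, but the cap masks take in burner rings and the pink cap. I'll clean those up and look closely at the vent with the model overlaid.

```bash
python3 - <<'E'
from fit import *
np.set_printoptions(precision=4,suppress=True)
t=snapshot("top");s=snapshot("scene")
Rk=[(295,260,45,45),(348,202,36,40)]
Mk=[]
for cam,R,seed in((t,Rk[0],(314,282)),(s,Rk[1],(364,228))):
    x,y,w,h=R;c=cam["color"][y:y+h,x:x+w].astype(int)
    m=((c.max(2)>70)&(c.max(2)-c.min(2)<60)).astype(np.uint8)
    m=cv2.morphologyEx(m,cv2.MORPH_OPEN,cv2.getStructuringElement(2,(7,7)))
    n,l=cv2.connectedComponents(m);m=(l==l[seed[1]-y,seed[0]-x]);Mk.append(m.astype(float))
for c in([0],[1],[0,1]):
    print("cap",fit([[t,s][i] for i in c],CAP,[.436,-.21,0],[Mk[i] for i in c],[Rk[i] for i in c]))
def up(cam,x,y,w,h,curves,k):
    im=cv2.resize(cam["color"][y:y+h,x:x+w],None,fx=k,fy=k,interpolation=cv2.INTER_CUBIC)
    for P,col in curves:
        q=(proj(cam,P)-[x,y]+.5)*k-.5;cv2.polylines(im,[np.round(q).astype(int)],True,col,1)
    return cv2.resize(im,(400,300))
p=[.516,.080,-.0927]
cv=[(pose(rbox(.055),p),(0,0,255)),(pose(circ(.0205,.057)+[0,-.058,0],p),(0,255,0)),(pose(circ(.018,.066)+[0,.058,0],p),(255,0,0))]
kc=[(pose(circ(.014,.048),[.4389,-.211,0]),(0,0,255)),(pose(circ(.022,.0),[.4389,-.211,0]),(0,255,0))]
cv2.imwrite("pics/c2.png",np.vstack([np.hstack([up(t,123,219,40,30,[],10),up(s,248,273,40,30,[],10)]),np.hstack([up(t,115,200,120,90,cv,4),up(s,230,240,120,90,cv,4)])]))
E
```

```text
cap (array([ 0.4391, -0.2112]), np.float64(36.19607843137255), np.float64(423.0))
cap (array([ 0.4392, -0.2093]), np.float64(47.03137254901961), np.float64(388.0))
cap (array([ 0.4394, -0.2111]), np.float64(86.74901960784314), np.float64(811.0))
```

View pics/c2.png

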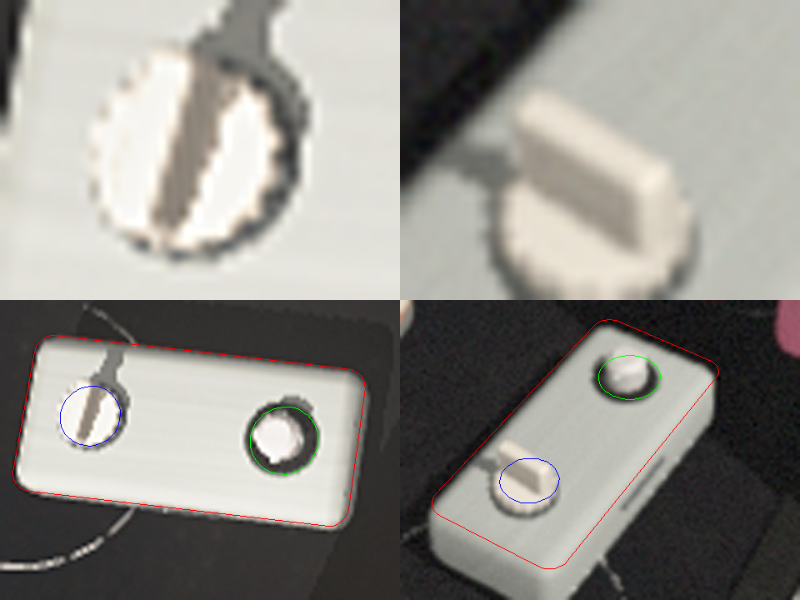

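In the magnified top view, the brown stripe is the wing's shaded side. Its upper edge runs from (195,52) to (150,230) in the crop. The scene crop shows the top face's long edges at (517,105)-(637,180) and (545,90)-(668,160). I'll compute the wing's yaw and centre from these.

```bash
python3 - <<'E'
from fit import *
np.set_printoptions(precision=4,suppress=True)
t=snapshot("top");s=snapshot("scene")
T=lambda x,y,z:plane(t,(123+(x-4.5)/10,219+(y-4.5)/10),z)
S=lambda x,y,z:plane(s,(248+(x-404.5)/10,273+(y-4.5)/10),z)
for n,a,b in(("top upper",T(195,52,.089),T(150,230,.089)),("top lower",T(240,85,.066),T(185,237,.066)),("sc L",S(637,180,.089),S(517,105,.089)),("sc R",S(668,160,.089),S(545,90,.089))):
    d=a-b;d=d if d[0]>0 else -d
    print(n,a[:2],b[:2],"len",np.hypot(*d[:2]),"yaw",np.arctan2(d[1],d[0]))
print("disc centre",T(188,150,.066),S(597,225,.066))
print("tool to vent",tool([.52,.137,.2]))
print(snapshot("top")["color"].shape, get_obs()["time"])
E
```

```text
top upper [0.539  0.1318] [0.5038 0.1378] len 0.03573373318434542 yaw -0.1682420057909449
top lower [0.5363 0.129 ] [0.5054 0.1376] len 0.03204738197195485 yaw -0.27151815244346034
sc L [0.5096 0.1458] [0.5407 0.1392] len 0.03180973958328848 yaw -0.20920495491710406
sc R [0.5067 0.1384] [0.5377 0.1331] len 0.03151766609165964 yaw -0.16925607418515715
disc centre [0.5229 0.1384 0.066 ] [0.5216 0.1421 0.066 ]
tool to vent [ 0.5372 -0.5246  0.0055]
(420, 560, 3) 0.55
```

The estimates agree: vent at about (.522,.139) with wing yaw about -0.2, neck at (.511,.0235), cap at (.439,-.2105). To stay within joint 6's range I grasp the wing with the tool yawed at 2.94 and turn it to about 1.44.

Units first: turns go in shares of 4 rad. So -0.12 rad is -0.03.

```bash
echo '[[0.06,0.0269,-0.0263,0,0],[0.06,0.0269,-0.0263,0,0],[0.06,0.0269,-0.0263,0,0],[0.06,0.0269,-0.0263,0,0],[0.06,0.0269,-0.0263,0,0],[0.06,0.0269,-0.0263,0,0],[0.06,0.0269,-0.0263,0,0],[0.06,0.0269,-0.0263,0,0],[0.06,0.0269,-0.0263,0,0],[0.06,0.0269,-0.0263,0,0],[0.06,0.0269,-0.0263,0,0],[0.06,0.0269,-0.0263,0,0],[0.06,0.0269,-0.0263,0,0],[0.06,0.0269,-0.0263,0,0],[0.06,0.0269,-0.0263,0,0],[0.06,0.0269,-0.0263,0,0],[0.06,0.0269,-0.0263,0,0],[0.06,0.0269,-0.0263,0,0],[0.06,0.0269,-0.0263,0,0],[0.06,0.0269,-0.0263,0,0]]' | python3 -m creep
echo '[[0.06,0,0,0,-0.03],[0.06,0,0,0,-0.03],[0.06,0,0,0,-0.03],[0.06,0,0,0,-0.03],[0.06,0,0,0,-0.03],[0.06,0,0,0,-0.03],[0.06,0,0,0,-0.03],[0.06,0,0,0,-0.03],[0.06,0,0,0,-0.03],[0.06,0,0,0,-0.03],[0.06,0,0,0,-0.03],[0.06,0,0,0,-0.03],[0.06,0,0,0,-0.03],[0.06,0,0,0,-0.03],[0.06,0,0,0,-0.03],[0.06,0,0,0,-0.03],[0.06,0,0,0,-0.03],[0.06,0,0,0,-0.03],[0.06,0,0,0,-0.03],[0.06,0,0,0,-0.03]]' | python3 -m creep
echo '[[0.06,0,0,0,-0.03],[0.06,0,0,0,-0.03],[0.06,0,0,0,0],[0.06,0,0,0,0]]' | python3 -m creep
python3 -c "
from h import *
o=get_obs();print(o['ee_rot'],o['joint_positions'],tool([.522,.139,.12]),tool([.522,.139,.069]))"
```

```text
time: 2.22
tool_pos: [0.521, 0.1405, 0.2056]
ee_rot: [3.141, -0.001, 0.305]
wrist_force: [0.1, -0.6, 0.6]
width: 0.0599
finger_force: 0.0
time: 3.88
tool_pos: [0.5204, 0.1385, 0.2055]
ee_rot: [-3.142, 0.0, 2.711]
wrist_force: [0.6, -0.3, -0.2]
width: 0.0596
finger_force: 0.0
time: 4.22
tool_pos: [0.5204, 0.1386, 0.2055]
ee_rot: [3.142, 0.0, 2.942]
wrist_force: [-0.5, 0.5, -0.3]
width: 0.0599
finger_force: 0.0
[3.14157589e+00 1.35342791e-04 2.94178121e+00] [ 1.54962889e-01  6.15922925e-02  1.39800880e+00 -3.14878308e-05
  1.68185882e+00 -1.21602549e+00] [-0.00145235  0.0007308   0.08549665] [-0.00144545  0.00072995  0.13649664]
```

```bash
echo '[[0.06,-0.0014,0.0007,0.034,0],[0.06,0,0,0.034,0],[0.06,0,0,0.034,0],[0.06,0,0,0.02,0],[0.06,0,0,0.0145,0],[0.06,0,0,0,0],[0.06,0,0,0,0]]' | python3 -m creep
python3 - <<'E'
from h import *
t=snapshot("top");s=snapshot("scene")
r=lambda i,x,y,w,h:cv2.resize(i[y:y+h,x:x+w],(400,300),interpolation=cv2.INTER_CUBIC)
cv2.imwrite("pics/v1.png",np.hstack([r(t["color"],100,190,120,90),r(s["color"],228,250,80,60)]))
E
```

```text
time: 4.8
tool_pos: [0.5214, 0.1389, 0.0683]
ee_rot: [-3.141, -0.002, 2.943]
wrist_force: [0.0, 0.1, 1.2]
width: 0.0596
finger_force: 0.0
```

View pics/v1.png

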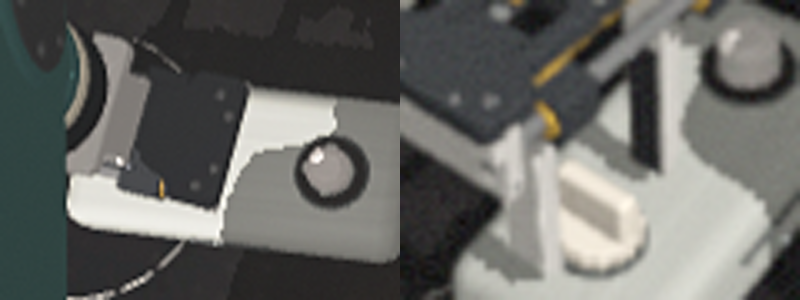

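The fingers stand either side of the white wing, which is at (600,200) in the right-hand crop. Closing.

```bash
echo '[[0.0,0,0,0,0],[0,0,0,0,0],[0,0,0,0,0],[0,0,0,0,0],[0,0,0,0,0],[0,0,0,0,0],[0,0,0,0,0],[0,0,0,0,0]]' | python3 -m creep
```

```text
time: 5.57
tool_pos: [0.5222, 0.1406, 0.069]
ee_rot: [3.138, 0.0, 2.945]
wrist_force: [1.9, 8.7, -2.2]
width: 0.0104
finger_force: 4.5
```

To row units: 0.1 rad is 0.025.

```bash
echo '[[0,0,0.001,0,0],[0,0,0,0,0],[0,0,0,0,0.025],[0,0,0,0,0.025],[0,0,0,0,0.025],[0,0,0,0,0.025],[0,0,0,0,0]]' | python3 -m creep
```

```text
time: 6.15
tool_pos: [0.5222, 0.1405, 0.0689]
ee_rot: [3.141, -0.0, 2.543]
wrist_force: [0.7, 3.4, -0.7]
width: 0.0099
finger_force: 30.0
```

To row units: 0.1 rad is 0.025.

```bash
echo '[[0,0,0,0,0.025],[0,0,0,0,0.025],[0,0,0,0,0.025],[0,0,0,0,0.025],[0,0,0,0,0.025],[0,0,0,0,0.025],[0,0,0,0,0.025],[0,0,0,0,0.025],[0,0,0,0,0],[0,0,0,0,0]]' | python3 -m creep; python3 -c "
from h import *
print(get_obs()['wrist_torque'])"
echo '[[0,0,0,0,0.0125],[0,0,0,0,0.0125],[0,0,0,0,0.0125],[0,0,0,0,0],[0,0,0,0,0]]' | python3 -m creep; python3 -c "
from h import *
print(get_obs()['wrist_torque'])"
```

```text
time: 6.98
tool_pos: [0.5217, 0.1402, 0.0689]
ee_rot: [-3.141, -0.001, 1.749]
wrist_force: [-1.8, 3.2, 0.6]
width: 0.0096
finger_force: 30.0
[ 0.47226858  0.14369229 -0.08925588]
time: 7.4
tool_pos: [0.5216, 0.1402, 0.0689]
ee_rot: [-3.14, -0.0, 1.598]
wrist_force: [-2.1, 3.3, 1.7]
width: 0.0099
finger_force: 30.0
[ 0.58876603  0.36311567 -0.02480888]
```

To row units: 0.05 rad is 0.0125.

```bash
for i in 1 2; do :; done; echo '[[0,0,0,0,0.0125],[0,0,0,0,0.0125],[0,0,0,0,0],[0,0,0,0,0]]' | python3 -m creep | sed -n 3,4p; python3 -c "
from h import *
o=get_obs();print(o['wrist_torque'],o['joint_torque'][5])"
echo '[[0,0,0,0,0.0125],[0,0,0,0,0],[0,0,0,0,0]]' | python3 -m creep| sed -n 3,4p; python3 -c "
from h import *
o=get_obs();print(o['wrist_torque'],o['joint_torque'][5])"
echo '[[0,0,0,0,0.0125],[0,0,0,0,0],[0,0,0,0,0]]' | python3 -m creep| sed -n 3,4p; python3 -c "
from h import *
o=get_obs();print(o['wrist_torque'],o['joint_torque'][5])"
```

```text
ee_rot: [-3.14, -0.0, 1.498]
wrist_force: [-3.7, 3.5, 1.8]
[0.67081434 0.54496207 0.00965708] -0.003833457740256563
ee_rot: [-3.14, -0.0, 1.448]
wrist_force: [-4.3, 3.0, 1.8]
[ 0.69038046  0.66380378 -0.04844301] 0.009694492619019002
ee_rot: [-3.14, 0.0, 1.399]
wrist_force: [-2.9, 3.5, 1.6]
[0.60852973 0.66180193 0.50610783] 0.4999922029674053
```

The stop is reached: the z torque jumps to 0.5 N m at yaw 1.40, where I expected about 1.45. Releasing and lifting.

```bash
echo '[[0.05,0,0,0,0],[0.05,0,0,0,0],[0.05,0,0,0,0],[0.05,0,0,0,0],[0.05,0,0,-0.02,0],[0.05,0,0,-0.033,0],[0.05,0,0,-0.033,0],[0.05,0,0,-0.033,0],[0.05,0,0,0,0],[0.05,0,0,0,0]]' | python3 -m creep;  python3 - <<'E'
from h import *
t=snapshot("top");s=snapshot("scene")
r=lambda i,x,y,w,h:cv2.resize(i[y:y+h,x:x+w],(400,300),interpolation=cv2.INTER_CUBIC)
cv2.imwrite("pics/v2.png",np.hstack([r(t["color"],100,190,120,90),r(s["color"],228,250,80,60)]))
print(tool([.439,-.2105,.1]))
E
```

```text
time: 9.07
tool_pos: [0.524, 0.1398, 0.191]
ee_rot: [3.135, -0.001, 1.395]
wrist_force: [0.1, -0.2, -1.1]
width: 0.0496
finger_force: 0.0
[-0.35906748 -0.02008605  0.08724536]
```

View pics/v2.png

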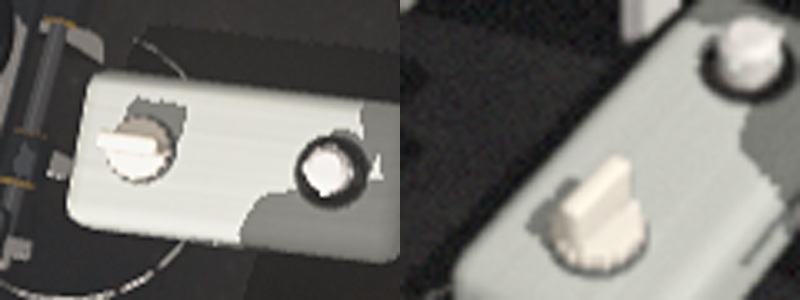

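The wing, at (140,148) in the left crop, now lies along the can's length: the vent is shut. Going for the cap.

```bash
echo '[[0.05,-0.0359,-0.002,0,0],[0.05,-0.0359,-0.002,0,0],[0.05,-0.0359,-0.002,0,0],[0.05,-0.0359,-0.002,0,0],[0.05,-0.0359,-0.002,0,0],[0.05,-0.0359,-0.002,0,0],[0.05,-0.0359,-0.002,0,0],[0.05,-0.0359,-0.002,0,0],[0.05,-0.0359,-0.002,0,0],[0.05,-0.0359,-0.002,0,0],[0.05,0,0,0,0],[0.05,0,0,0.03,0],[0.05,0,0,0.03,0],[0.05,0,0,0,0],[0.05,0,0,0,0]]' | python3 -m creep; python3 -c "
from h import *
print(tool([.439,-.2105,.031]))"
```

```text
time: 10.42
tool_pos: [0.4376, -0.2085, 0.1248]
ee_rot: [-3.135, -0.003, 1.395]
wrist_force: [-0.5, -0.7, 0.9]
width: 0.0496
finger_force: 0.0
[-0.0020287   0.00238835  0.09380267]
```

```bash
echo '[[0.05,-0.002,0.001,0.03,0],[0.05,0,0,0.03,0],[0.05,0,0,0.02,0],[0.05,0,0,0.0135,0],[0.05,0,0,0,0],[0.05,0,0,0,0]]' | python3 -m creep; echo '[[0,0,0,0,0],[0,0,0,0,0],[0,0,0,0,0],[0,0,0,0,0],[0,0,0,0,0],[0,0,0,0,0],[0,0,0,0,0],[0,0,0,0,0],[0,0,0,0,0]]' | python3 -m creep; echo '[[0,0,0,-0.03,0],[0,0,0,-0.03,0],[0,0,0,-0.03,0],[0,0,0,-0.03,0],[0,0,0,0,0],[0,0,0,0,0],[0,0,0,0,0]]' | python3 -m creep
python3 - <<'E'
from h import *
t=snapshot("top");s=snapshot("scene");o=get_obs();print(o["tool_pos"],o["wrist_force"])
K=proj(t,o["tool_pos"])[0].astype(int);L=proj(s,o["tool_pos"])[0].astype(int);print(K,L)
r=lambda i,c,w,h:cv2.resize(i[max(0,c[1]-h//2):c[1]+h//2,max(0,c[0]-w//2):c[0]+w//2],(400,300),interpolation=cv2.INTER_CUBIC)
cv2.imwrite("pics/v3.png",np.hstack([r(t["color"],K,100,75),r(s["color"],L,100,75)]))
print(tool([.511,.0235,.15]))
E
```

```text
time: 10.92
tool_pos: [0.4409, -0.2121, 0.0354]
ee_rot: [3.141, 0.0, 1.396]
wrist_force: [-0.1, 0.2, 0.4]
width: 0.0501
finger_force: 0.0
time: 11.67
tool_pos: [0.4409, -0.2126, 0.0358]
ee_rot: [3.14, 0.001, 1.395]
wrist_force: [-0.9, 0.5, 5.7]
width: 0.0273
finger_force: 30.0
time: 12.25
tool_pos: [0.4396, -0.2118, 0.1534]
ee_rot: [-3.14, -0.001, 1.395]
wrist_force: [0.1, -0.1, -2.0]
width: 0.0271
finger_force: 30.0
[ 0.4391119  -0.21152237  0.15224212] [-0.39900063  0.19404244  0.29893933]
[320 277] [368 181]
[0.24397647 0.02962705 0.00248193]
```

View pics/v3.png

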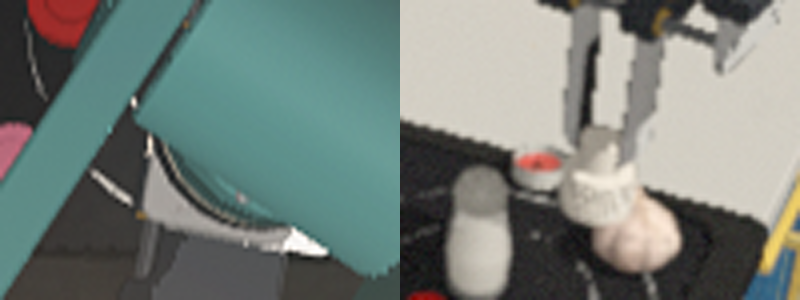

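The cap hangs upright in the fingers: knob at (600,140) and skirt at (598,195) in the right crop, opening 27 mm. Carrying it over the neck.

```bash
echo '[[0,0.0305,0.0037,0,0],[0,0.0305,0.0037,0,0],[0,0.0305,0.0037,0,0],[0,0.0305,0.0037,0,0],[0,0.0305,0.0037,0,0],[0,0.0305,0.0037,0,0],[0,0.0305,0.0037,0,0],[0,0.0305,0.0037,0,0],[0,0,0,0.02,0],[0,0,0,0,0],[0,0,0,0,0],[0,0,0,0,0]]' | python3 -m creep
python3 - <<'E'
from fit import *
t=snapshot("top");s=snapshot("scene");o=get_obs();print(o["tool_pos"],o["wrist_force"],tool([.511,.024,.1165]))
def up(cam,x,y,w,h,curves,k=5):
    im=cv2.resize(cam["color"][y:y+h,x:x+w],None,fx=k,fy=k,interpolation=cv2.INTER_CUBIC)
    for P,col in curves:
        q=(proj(cam,P)-[x,y]+.5)*k-.5;cv2.polylines(im,[np.round(q).astype(int)],True,col,1)
    return im
T=o["tool_pos"];z=T[2]-.0355
cv=[(circ(.0205,.057)+[.511,.024,0],(0,255,0)),(circ(.022,z)+[T[0],T[1],0],(0,0,255)),(circ(.022,z+.028)+[T[0],T[1],0],(0,0,255))]
cv2.imwrite("pics/v4.png",np.hstack([up(s,258,205,80,90,cv),up(t,165,200,80,90,cv)]))
E
```

```text
time: 13.35
tool_pos: [0.5114, 0.0223, 0.1336]
ee_rot: [-3.139, 0.001, 1.394]
wrist_force: [0.7, -0.4, -0.9]
width: 0.0269
finger_force: 30.0
[0.51217679 0.02200707 0.13488953] [0.64621188 0.47798993 0.35849301] [ 0.00175675 -0.00152022  0.01838843]
```

View pics/v4.png

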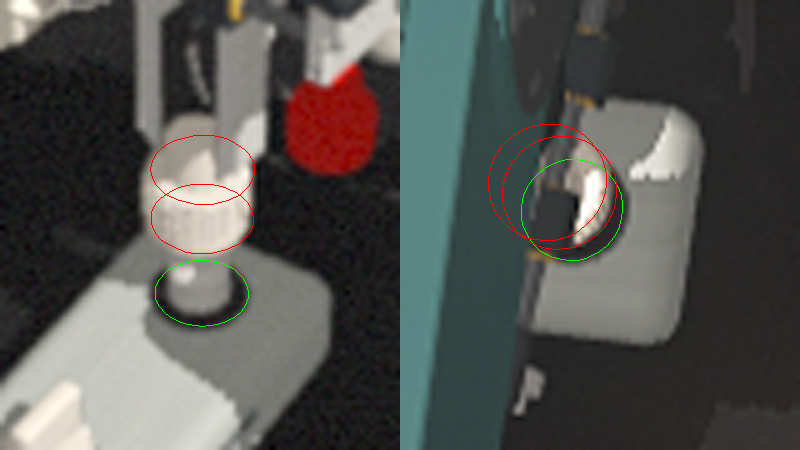

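Scene crop: cap centred at x≈197, neck at ≈200.5, so the cap is about 1.4 mm to the left, which is about 1 mm in +x. I'll shift it and lower.

```bash
echo '[[0,0.0005,-0.0012,0,0],[0,0,0,0.015,0],[0,0,0,0.006,0],[0,0,0,0.003,0],[0,0,0,0,0],[0,0,0,0,0]]' | python3 -m creep; echo '[[0,0,0,0.002,0],[0,0,0,0,0],[0,0,0,0,0],[0,0,0,0,0]]' | python3 -m creep
```

```text
time: 13.95
tool_pos: [0.511, 0.0234, 0.1106]
ee_rot: [3.142, 0.0, 1.394]
wrist_force: [0.1, 0.0, -0.8]
width: 0.0272
finger_force: 30.0
time: 14.28
tool_pos: [0.5111, 0.0236, 0.1088]
ee_rot: [3.141, 0.0, 1.395]
wrist_force: [0.7, 0.1, -0.9]
width: 0.0273
finger_force: 30.0
```

```bash
for k in 1; do echo '[[0,0,0,0.001,0],[0,0,0,0.001,0],[0,0,0,0,0],[0,0,0,0,0]]' | python3 -m creep | sed -n 2,4p; done; echo '[[0,0,0,0.001,0],[0,0,0,0,0],[0,0,0,0,0],[0,0,0,0,0]]' | python3 -m creep | sed -n 2,4p;  echo '[[0,0,0,0.001,0],[0,0,0,0,0],[0,0,0,0,0],[0,0,0,0,0]]' | python3 -m creep | sed -n 2,4p
```

```text
tool_pos: [0.5109, 0.0235, 0.1066]
ee_rot: [-3.141, 0.0, 1.395]
wrist_force: [-0.9, -0.2, 1.0]
tool_pos: [0.511, 0.0236, 0.1061]
ee_rot: [3.141, 0.0, 1.395]
wrist_force: [-1.0, -1.1, 5.4]
tool_pos: [0.5112, 0.0236, 0.1058]
ee_rot: [3.141, -0.0, 1.395]
wrist_force: [-2.6, 0.1, 9.1]
```

```bash
for k in 1; do echo '[[0,0,0,0.001,0],[0,0,0,0,0],[0,0,0,0,0]]' | python3 -m creep | sed -n 2,4p; done; echo '[[0,0,0,0.001,0],[0,0,0,0,0],[0,0,0,0,0]]' | python3 -m creep | sed -n 2,4p;  echo '[[0,0,0,0.001,0],[0,0,0,0,0],[0,0,0,0,0]]' | python3 -m creep | sed -n 2,4p; echo '[[0,0,0,0.001,0],[0,0,0,0,0],[0,0,0,0,0]]' | python3 -m creep | sed -n 2,4p
```

```text
tool_pos: [0.5114, 0.0237, 0.1055]
ee_rot: [3.14, -0.0, 1.395]
wrist_force: [-3.7, 0.0, 9.7]
tool_pos: [0.5115, 0.0238, 0.1052]
ee_rot: [3.139, -0.001, 1.395]
wrist_force: [-3.6, 0.1, 13.2]
tool_pos: [0.5114, 0.0236, 0.1041]
ee_rot: [3.139, -0.0, 1.395]
wrist_force: [-4.6, -0.3, 9.5]
tool_pos: [0.5105, 0.0234, 0.0994]
ee_rot: [-3.141, 0.001, 1.395]
wrist_force: [0.8, -0.6, -4.3]
```

It clicked: the force peaked at 13 N, then dropped to -4 N. Pressing on to the seal.

```bash
echo '[[0,0,0,0.002,0],[0,0,0,0.001,0],[0,0,0,0,0],[0,0,0,0,0]]' | python3 -m creep | sed -n 2,6p; echo '[[0,0,0,0.001,0],[0,0,0,0,0],[0,0,0,0,0]]' | python3 -m creep | sed -n 2,4p;  echo '[[0,0,0,0.001,0],[0,0,0,0,0],[0,0,0,0,0]]' | python3 -m creep | sed -n 2,4p
```

```text
tool_pos: [0.5108, 0.0236, 0.0968]
ee_rot: [-3.141, 0.0, 1.395]
wrist_force: [-1.0, -0.7, -2.8]
width: 0.027
finger_force: 30.0
tool_pos: [0.5111, 0.0236, 0.0965]
ee_rot: [3.141, 0.0, 1.395]
wrist_force: [-0.1, -0.3, -1.6]
tool_pos: [0.5111, 0.0236, 0.0956]
ee_rot: [3.141, 0.0, 1.395]
wrist_force: [0.2, -0.5, -0.9]
```

```bash
echo '[[0,0,0,0.001,0],[0,0,0,0,0],[0,0,0,0,0],[0,0,0,0,0]]' | python3 -m creep | sed -n 2,4p; echo '[[0,0,0,0.001,0],[0,0,0,0,0],[0,0,0,0,0],[0,0,0,0,0]]' | python3 -m creep | sed -n 2,4p;  echo '[[0,0,0,0.001,0],[0,0,0,0,0],[0,0,0,0,0],[0,0,0,0,0]]' | python3 -m creep | sed -n 2,4p; echo '[[0,0,0,0.0005,0],[0,0,0,0,0],[0,0,0,0,0],[0,0,0,0,0]]' | python3 -m creep | sed -n 2,4p
```

```text
tool_pos: [0.5111, 0.0235, 0.0946]
ee_rot: [3.141, 0.0, 1.395]
wrist_force: [0.2, 0.1, 1.3]
tool_pos: [0.5112, 0.0235, 0.0939]
ee_rot: [3.141, 0.0, 1.395]
wrist_force: [-1.2, -1.9, 3.1]
tool_pos: [0.5112, 0.0235, 0.0932]
ee_rot: [3.141, 0.0, 1.395]
wrist_force: [-2.9, -1.4, 5.4]
tool_pos: [0.5112, 0.0235, 0.093]
ee_rot: [3.141, 0.0, 1.395]
wrist_force: [-1.7, -0.6, 6.6]
```

```bash
echo '[[0,0,0,0.0005,0],[0,0,0,0,0],[0,0,0,0,0],[0,0,0,0,0],[0,0,0,0,0],[0,0,0,0,0]]' | python3 -m creep | sed -n 2,6p; python3 - <<'E'
from h import *
f=[]
for i in range(16):
    snapshot("scene");o=get_obs();f.append([*o["wrist_force"],o["tool_pos"][2]])
print(np.mean(f,0),np.std(f,0))
E
```

```text
tool_pos: [0.5112, 0.0235, 0.0927]
ee_rot: [3.141, 0.0, 1.395]
wrist_force: [-2.2, -0.9, 8.0]
width: 0.027
finger_force: 30.0
[-2.60238039 -0.71342517  7.36305671  0.09271969] [4.59520226e-01 5.76273383e-01 4.32507135e-01 1.33138386e-05]
```

The push averages 7.4 N measured. With the cap's weight and sensor bias (about -0.7 N) that is about 8 N, and the height matches 2 mm of seal travel. Handing in.

```bash
python3 -c "
from bench import *
print(close_job())"
```

```text
the job is handed in; nothing more can be done
None
```

I turned the vent cap clockwise to its stop, then clicked the white snap cap over the catch balls. I handed in with the gripper still holding it and pressing it onto the seal at about 8 N (7.4 N measured, plus about 0.7 N for cap weight and sensor bias).

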